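# Turn the balcony carousel until the funnel faces front

## Task

I am about to refill the storage jar and want the red funnel within reach: push the five-tray turntable round by its rim with the fingertips until the tray with the upside-down red funnel stands in the middle of the front opening of the wire guard, and leave it there at rest. Turn it gently, pushing only on the turntable itself: do not push, grip or lift the funnel or the other things standing on it; all of them stay upright in their trays. Leave the storage jar, the crate and the herb pot where they stand.

Things in the scene. Friction and masses are not known exactly. Their poses are not given: they have to be found in the camera images.
- stand: Fixed stand of the turntable: dark round base plate, 368 mm across, 10 mm thick, carrying a wind guard of two steel wires, 52 and 88 mm above the bench on 6 mm uprights, 176 mm from the middle, round the back and sides. Origin: centre of its underside, on the bench, on the turntable's axis. Its -x axis points out through the middle of the guard's front opening, z up.
- front (a point): Point in the middle of the front opening of the wire guard, on the guard's circle, 176 mm from the axis and 40 mm above the bench, on the side towards the robot. The opening reaches 75 degrees to either side of it.
- turntable: Wooden turntable, turns endlessly either way about z through its origin (centre of its underside, 16 mm above the bench); bearing friction of about 0.12 N m stops it soon after a push. Five round deep trays, 104 mm across, centres 100 mm from the axis at 0, 72, 144, 216, 288 degrees from its x axis; the funnel is in the tray at 0. Tray walls reach from 16 to 68 mm above the bench, tray floors lie at 38 mm.
- notch (a point): Point in one of the turntable's five notches, 122 mm from the axis, 36 degrees counter-clockwise of the funnel's tray centre, 55 mm above the bench; turns with the turntable. Every two neighbouring trays leave such a V notch in the rim, open outward (13.6 mm wide at 81 mm from the axis, 54 mm wide at 122 mm); a fingertip fits in from above and pushes a tray's edge sideways.
- funnel: Red plastic funnel standing upside down, on its wide mouth, loose in one tray: mouth 88 mm across, narrowing to a 19 mm spout 46 mm up, 84 mm tall in all. Origin: centre of the mouth, at the bottom. It can slide up to 4 mm in its tray. This is the item to bring to the front; it starts 60 to 180 degrees away from the front.
- lid_cup_a: Stainless cup with brass and white jar lids in it, 68 mm across, 36 mm tall, loose in another tray. Origin: centre of its underside. Not to be touched.
- lid_cup_b: Stainless cup with a blue and a green lid in it, 68 mm across, 36 mm tall, loose in another tray. Origin: centre of its underside. Not to be touched.
- amber_jar: Low amber glass jar with a brass lid, 66 mm across, 38 mm tall, loose in another tray. Origin: centre of its underside. Not to be touched.
- cork_pot: Low white ceramic pot with a cork lid, 70 mm across, 37 mm tall, loose in another tray. Origin: centre of its underside. Not to be touched.
- storage_jar: Tall glass storage jar with a steel lid, 106 mm across, 259 mm tall, standing on the bench on the robot's right. Origin: centre of its underside. A bystander.
- crate: Grey mesh crate of empty bottles and cans, 260 by 220 mm, 150 mm tall (bottle necks to 175 mm), on the bench on the robot's left. Origin: centre of its underside. A bystander.
- herb_pot: Terracotta pot with herbs, 128 mm across at the top, about 170 mm tall with the leaves, on the bench on the robot's left. Origin: centre of its underside. A bystander.
Things that resemble listed ones, but are neither listed nor needed, are in the scene too. What is meant by the funnel is not black or purple, and is the larger of those in its own colour.

How it is judged (in metres and radians):
On the way:
1. a finger pushes the turntable (contact force between the fingers and turntable above 0.3 N).
At the end, for the whole second after the job is handed in: The turntable is at rest with the middle of the funnel within 22 mm (about 12 degrees) of the centre line of the front opening, on its front side; the funnel and the four other things stand upright in their trays; the storage jar, crate and herb pot have not shifted by 15 mm (x of funnel in the frame of stand below -0.075 m and y of funnel in the frame of stand between -0.022 and 0.022 m and angular speed of turntable below 0.05 rad/s and horizontal distance between funnel and turntable between 0.075 and 0.125 m and angle between each of funnel, lid_cup_a, lid_cup_b, amber_jar, cork_pot's own z axis and vertical below 0.15 rad and height (world z) of each of funnel, lid_cup_a, lid_cup_b, amber_jar, cork_pot below 0.05 m and horizontal distance between lid_cup_a and turntable between 0.075 and 0.125 m and horizontal distance between lid_cup_b and turntable between 0.075 and 0.125 m and horizontal distance between amber_jar and turntable between 0.075 and 0.125 m and horizontal distance between cork_pot and turntable between 0.075 and 0.125 m and distance of each of storage_jar, crate, herb_pot from where it was at the start of the episode below 0.015 m); the robot touches nothing.
It fails at once if the robot pushes or handles one of the things standing on the turntable (contact force between any of the fingers, the arm and funnel above 1 N or contact force between any of the fingers, the arm and lid_cup_a above 1 N or contact force between any of the fingers, the arm and lid_cup_b above 1 N or contact force between any of the fingers, the arm and amber_jar above 1 N or contact force between any of the fingers, the arm and cork_pot above 1 N).
It fails at once if a thing standing on the turntable is lifted off it or tips over (height (world z) of any of funnel, lid_cup_a, lid_cup_b, amber_jar, cork_pot above 0.055 m or angle between any of funnel, lid_cup_a, lid_cup_b, amber_jar, cork_pot's own z axis and vertical above 0.35 rad).
It fails at once if the turntable is handled roughly (over 40 N from the fingers, or spun faster than about half a turn a second) (contact force between the fingers and turntable above 40 N or angular speed of turntable above 3 rad/s).
It fails at once if the storage jar, the crate or the herb pot is shifted or tipped (distance of any of storage_jar, crate, herb_pot from where it was at the start of the episode above 0.015 m or angle between any of storage_jar, crate, herb_pot's own z axis and vertical above 0.2 rad).
It also fails if it takes over 58 s, if anything falls off the work surface, if the arm or the gripper's body presses on something with over 40 N, if the wrist force passes 120 N, or if a joint passes its speed limit or range.

## Robot

A 6-joint arm with a two-finger parallel gripper is mounted at the origin on the work surface. World frame = base frame: x ahead of the robot, y to its left, z up, the work surface at z = 0. Lengths are in mm, angles in degrees, forces in N, time in s.
With the tool pointing down it reaches from about 325 to 875 mm from the base axis. Payload 4.4 kg.
Tool frame: the origin (TCP) lies on the centre line of the jaws, within the pads' length; the fingertips stand 11 mm ahead of it and the grasp point (between the pads) lies 8 mm behind it; z points along the fingers, y is the line along which they close (so a half turn about z gives the same grasp; the last joint's range is limited). The gripper opens to 85 mm and grips with 20 to 120 N. Pads are 22 mm wide; open, the fingers measure 114 mm over their backs; the gripper's body (76 mm by 85 mm) begins 54 mm behind the grasp point. The pads swing forward as they close: fully open they stand 13 mm farther back than shut.
Start: joints at [60.418, 11.837, 88.321, -0, 79.842, -8.623], TCP at [205.685, 536.955, 242.282] pointing down, gripper open.
Joint ranges: [-156.59, 156.59], [-49.26, 127.26], [12.9, 141.05], [-63.56, 243.56], [4.71, 150.69], [-161.64, 161.64]. Speed limits (degrees/s): [159.86, 159.86, 180, 180, 180, 180].

## Interface

Orientations are given as a 3x3 rotation matrix whose columns are the frame's x, y, z axes.
In Python, from workcell import monitor, capture, camera_model, workorder gives the robot as it stands.
- The arm moves only by the tool drive_tool, never from a script. Its argument "motion" is a list of rows, each an object of numbers: "tx", "ty", "tz": the shift along the world's x, y, z in m; "spin": the turn about the world's z in rad; "jaw": the finger opening in m, from 0 to 0.0854. A call has 1 to 20 rows; each row shifts and turns the commanded pose from where the row before left it; what a row does not reach is not made up. A row lasts 1/12 s, in which the tool goes at most 41.7 mm and 7.16 degrees, less where a joint would pass 70% of its speed; a pose out of reach is approached as far as the arm can. A call with a gripper value outside its range is refused whole. The fingers move at their own pace and stop on an object; "grip_force" is the grip in N (left out, the last holds). Time passes only in rows, so rows that do not move let the fingers close. It gives the time, the measured TCP pose, the force, the opening and the grip force at its end, in the units of the state.
- monitor.sense(): the state, without advancing time (a new reading comes with each control period).
- capture(name): name is "scene" or "top" or "wrist"; returns the picture (420x560x3 uint8, red, green, blue); there is no depth.
- camera_model(name): a dict with "fx", "fy", "cx", "cy" (pixels), "D" ([k1, k2, p1, p2, k3] as OpenCV has them; the pictures are not rectified), "rvec" (rotation vector, rad) and "tvec" (3), from world to camera coordinates, as OpenCV has them; the wrist camera has in their place "tool_from_camera" (4x4, takes a point from camera to tool coordinates, whose origin is the TCP and whose axes are the flange's). Camera axes: x right, y down, z forward; pixel columns grow to the right and rows downward; lengths in mm; the calibration is good to about 2 mm. A picture is of the moment at which its call begins: read the wrist's pose just before it. camera_model takes no time and is no camera call.
- workorder.close_job(): hands the job in; it is judged then, once.
The state is a dict: "time_s": time; "qpos": joint angles; "qd": joint speeds; "joint_torque": joint torques, N m; "tool_pos": TCP position; "ee_rot": TCP orientation; "wrist_force": force on the tool from outside, world axes, zero at the start; "torque": the same for the moment, N m; "width": finger opening in mm; "grip_force": force on a finger pad.
Only numpy, scipy, OpenCV 4.12 (cv2) and the standard library are available. Lean on these libraries where they do the work, as an engineer would, in place of code of your own. Each camera call takes 0.05 s, during which the arm holds its last target. There are 200 camera calls.

## Working session

There is one attempt and no reset: what is moved stays moved. The work goes in short steps, Python scripts to look and compute and a tool call to move; the robot and the scene stay as the last step left them, time stands still between calls to the robot, and variables do not carry over. Pictures are saved under pics/ and viewed, at most 10 in all, crops included, and the job is handed in when it is done.

Besides the shell and the picture viewer there is one more tool, called after "Call:" as name([rows], argument=value, ...), one row to a line, values as JSON. drive_tool: Moves the arm, as the interface text tells. Its arguments: {"type":"object","properties":{"motion":{"type":"array","items":{"type":"object","properties":{"tx":{"type":"number"},"ty":{"type":"number"},"tz":{"type":"number"},"spin":{"type":"number"},"jaw":{"type":"number"}}}},"grip_force":{"type":"number"}},"required":["motion"]}

```bash
mkdir -p pics; python3 - <<'E'
from workcell import monitor,capture,camera_model
import cv2
for n in("scene","top"):
    im=capture(n); cv2.imwrite(f"pics/{n}0.png",im[:,:,::-1]); print(n,camera_model(n))
print(monitor.sense())
E
```

```text
scene {'fx': 446.34932756291437, 'fy': 446.34932756291437, 'cx': 278.9296567204711, 'cy': 211.67514532804398, 'D': array([0.04341561, 0.        , 0.        , 0.        , 0.        ]), 'rvec': array([ 2.10897271,  0.98819494, -0.44253638]), 'tvec': array([-343.61843013, -209.60850161, 1704.54885576])}
top {'fx': 395.19007422615016, 'fy': 395.19007422615016, 'cx': 283.48653747518773, 'cy': 203.5680760001187, 'D': array([0.04009387, 0.        , 0.        , 0.        , 0.        ]), 'rvec': array([ 2.14807041, -2.17560707,  0.13449026]), 'tvec': array([  14.18917443,  543.2044101 , 1009.3146973 ])}
{'time_s': 0.1, 'qpos': array([ 6.04166609e+01,  1.18810882e+01,  8.83983965e+01,  1.78144263e-03,
        7.98419986e+01, -8.62298593e+00]), 'qd': array([ 0.02036867, -0.06070494, -0.27845638,  0.00095627,  0.01466992,
        0.16641511]), 'joint_torque': array([-5.01625036e-04, -3.84094477e+01, -2.92547697e+01, -3.13099063e-04,
        4.88752223e-03,  1.18356516e-05]), 'tool_pos': array([205.35456557, 536.35704261, 241.2100405 ]), 'ee_rot': array([[-9.33826022e-01,  3.57725885e-01, -1.07337497e-03],
       [ 3.57727325e-01,  9.33824296e-01, -1.82876981e-03],
       [ 3.48145331e-04, -2.09172839e-03, -9.99997752e-01]]), 'wrist_force': array([-0.17671578,  0.59523826, -1.05096027]), 'torque': array([0.0242486 , 0.02021034, 0.06929987]), 'grip_force': 0.0, 'width': 85.40649989121016}
```

View pics/top0.png

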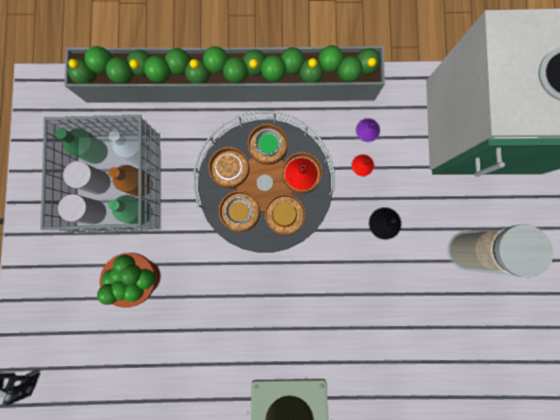

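View pics/scene0.png

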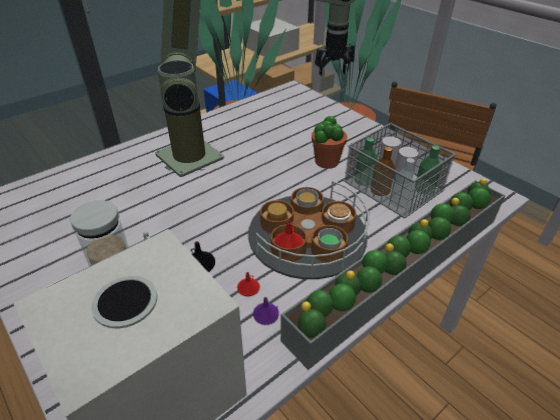

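The top picture shows the turntable centred near (265,183). The red candidates are the funnel in a tray at (301,173) and a smaller red one on the bench at (362,165). The black one at (385,223) and the purple one at (368,130) are ruled out by colour. The larger red one, on the turntable, fits the description. I'll confirm it in an enlarged crop.

```bash
cat > h.py <<'E'
import numpy as np,cv2
from workcell import monitor,capture,camera_model
def cam(n):
    m=camera_model(n);return np.array([[m['fx'],0,m['cx']],[0,m['fy'],m['cy']],[0,0,1]]),m['D'],m['rvec'],m['tvec']
def w(uv,z,n="top"):
    K,D,r,t=cam(n);p=cv2.undistortPoints(np.array([[uv]],float),K,D)[0,0]
    R=cv2.Rodrigues(r)[0];d=R.T@np.array([*p,1]);c=-R.T@t
    return (c+d*(z-c[2])/d[2])[:2]
def px(P,n="top"):
    K,D,r,t=cam(n);return cv2.projectPoints(np.array(P,float).reshape(-1,3),r,t,K,D)[0][:,0]
E
python3 - <<'E'
from h import *
im=cv2.imread("pics/top0.png")
c=im[100:265,180:400]; cv2.imwrite("pics/crop0.png",cv2.resize(c,(800,600),interpolation=cv2.INTER_CUBIC))
print(w((265,183),50),w((301,173),100),w((228,167),68),w((267,143),68),w((239,211),68),w((285,214),68),w((303,173),68))
E
```

```text
[595.84437637  54.85487534] [611.25047446 -36.91006278] [635.51080658 148.82903608] [697.62816529  48.11787357] [521.49407795 120.59064608] [512.36657611   3.96747592] [617.54752531 -43.69666307]
```

View pics/crop0.png

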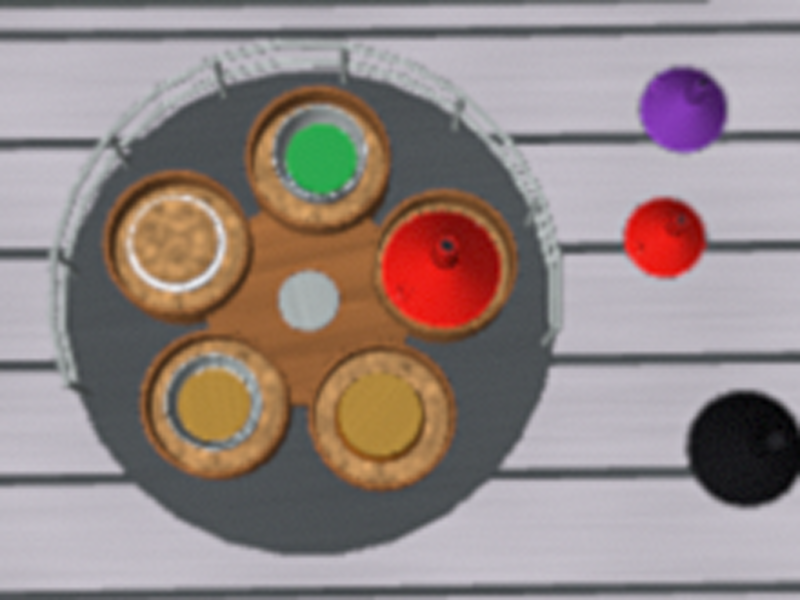

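The crop shows the red funnel in its tray, its spout at about (446,245) and the tray rim centred at (446,264). The smaller red one stands on the bench at (665,237). The guard ends are near (70,383) and (553,343).

```bash
python3 - <<'E'
from h import *
s=220/800
f=lambda u,v:(180+(u+.5)*s-.5,100+(v+.5)*165/600-.5)
T=np.array([w(f(*p),68) for p in [(446,264),(318,158),(178,246),(216,405),(381,418)]])
c=T.mean(0);print("c",c)
d=T-c;a=np.degrees(np.arctan2(d[:,1],d[:,0]));print(np.hypot(*d.T),a,"base dir",np.degrees(np.arctan2(-c[1],-c[0])))
a0=np.degrees(np.angle(np.exp(1j*np.radians(a-72*np.arange(5))).mean()));print("funnel ang",a0)
for z in(52,70,88):
  for p in[(70,383),(553,343)]:
    q=w(f(*p),z)-c;print(z,np.hypot(*q),np.degrees(np.arctan2(q[1],q[0])))
# overlay
im=cv2.imread("pics/top0.png");S=4
big=cv2.resize(im[95:265,180:350],None,fx=S,fy=S,interpolation=cv2.INTER_CUBIC)[:600]
def dr(P,col):
    q=((px(P)-[180,95]+.5)*S-.5).astype(int);cv2.polylines(big,[q.reshape(-1,1,2)],False,col,1)
t=np.radians(np.arange(0,361,3))
dr([[c[0]+184*np.cos(x),c[1]+184*np.sin(x),10] for x in t],(0,255,255))
fr=np.degrees(np.arctan2(-c[1],-c[0]))
for z in(52,88):
  dr([[c[0]+176*np.cos(x),c[1]+176*np.sin(x),z] for x in np.radians(np.arange(fr+75,fr+286,3))],(255,0,255))
for k in range(5):
  cc=c+100*np.array([np.cos(np.radians(a0+72*k)),np.sin(np.radians(a0+72*k))])
  dr([[cc[0]+52*np.cos(x),cc[1]+52*np.sin(x),68] for x in t],(0,255,0))
cv2.imwrite("pics/ov.png",big)
E
```

```text
c [596.80934701  55.85694932]
[100.37230647 100.89887598  99.01745725  99.27503054  99.60089302] [ -76.8985586    -4.52691489   67.47474673  139.3748877  -149.6150644 ] base dir -174.653113840687
funnel ang -76.83817664424255
52 178.92074346878385 108.47697189951184
52 176.85760795054276 -100.51734210965436
70 176.05350164207093 109.52880807203216
70 175.07058758634267 -101.4863658258103
88 173.24754476536742 110.6150919440191
88 173.33466814230027 -102.47508639652628
```

View pics/ov.png

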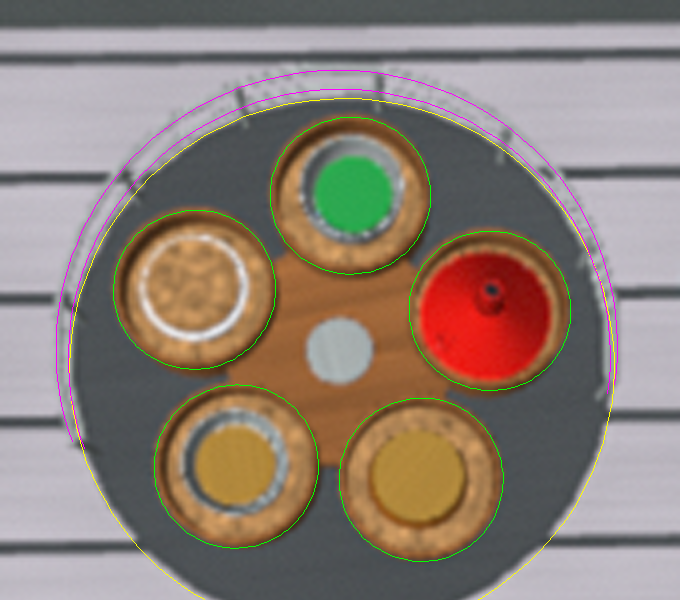

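The overlay fits: axis at about (597,56), funnel at −77°, front at about −176°. So it needs about 99° clockwise, pushed from the notch at −113°, which stays inside the opening for the whole arc. First I close the jaws and travel above that notch.

Call:
drive_tool([
  {"tx":0.008,"ty":-0.014,"jaw":0},
  {"tx":0.017,"ty":-0.029,"jaw":0},
  {"tx":0.017,"ty":-0.03,"jaw":0},
  {"tx":0.017,"ty":-0.03,"jaw":0},
  {"tx":0.017,"ty":-0.03,"jaw":0},
  {"tx":0.017,"ty":-0.03,"jaw":0},
  {"tx":0.017,"ty":-0.03,"jaw":0},
  {"tx":0.017,"ty":-0.03,"jaw":0},
  {"tx":0.017,"ty":-0.03,"jaw":0},
  {"tx":0.017,"ty":-0.03,"jaw":0},
  {"tx":0.017,"ty":-0.03,"jaw":0},
  {"tx":0.017,"ty":-0.03,"jaw":0},
  {"tx":0.017,"ty":-0.03,"jaw":0},
  {"tx":0.017,"ty":-0.03,"jaw":0},
  {"tx":0.017,"ty":-0.03,"jaw":0},
  {"tx":0.017,"ty":-0.03,"jaw":0},
  {"tx":0.017,"ty":-0.03,"jaw":0},
  {"tx":0.017,"ty":-0.03,"jaw":0},
  {"tx":0.017,"ty":-0.03,"jaw":0},
  {"jaw":0},
])

```text
validation failed for argument at $.mo...
```

Call:
drive_tool([
  {"tx":0.008,"ty":-0.014,"tz":0.0,"spin":0.0,"jaw":0.001},
  {"tx":0.017,"ty":-0.029,"tz":0.0,"spin":0.0,"jaw":0.001},
])

```text
time_s: 0.27
tool_pos: [229.4, 495.2, 241.6]
ee_rot: [[-0.935, 0.354, -0.001], [0.354, 0.935, 0.001], [0.001, 0.0, -1.0]]
wrist_force: [0.8, -0.6, 0.3]
width: 63.7
grip_force: 0.0
```

Call:
drive_tool([
  {"tx":0.0175,"ty":-0.0305,"tz":0.0,"spin":0.0,"jaw":0.001},
  {"tx":0.0175,"ty":-0.0305,"tz":0.0,"spin":0.0,"jaw":0.001},
  {"tx":0.0175,"ty":-0.0305,"tz":0.0,"spin":0.0,"jaw":0.001},
  {"tx":0.0175,"ty":-0.0305,"tz":0.0,"spin":0.0,"jaw":0.001},
  {"tx":0.0175,"ty":-0.0305,"tz":0.0,"spin":0.0,"jaw":0.001},
  {"tx":0.0175,"ty":-0.0305,"tz":0.0,"spin":0.0,"jaw":0.001},
  {"tx":0.0175,"ty":-0.0305,"tz":0.0,"spin":0.0,"jaw":0.001},
  {"tx":0.0175,"ty":-0.0305,"tz":0.0,"spin":0.0,"jaw":0.001},
  {"tx":0.0175,"ty":-0.0305,"tz":0.0,"spin":0.0,"jaw":0.001},
  {"tx":0.0175,"ty":-0.0305,"tz":0.0,"spin":0.0,"jaw":0.001},
  {"tx":0.0175,"ty":-0.0305,"tz":0.0,"spin":0.0,"jaw":0.001},
  {"tx":0.0175,"ty":-0.0305,"tz":0.0,"spin":0.0,"jaw":0.001},
  {"tx":0.0175,"ty":-0.0305,"tz":0.0,"spin":0.0,"jaw":0.001},
  {"tx":0.0175,"ty":-0.0305,"tz":0.0,"spin":0.0,"jaw":0.001},
  {"tx":0.0175,"ty":-0.0305,"tz":0.0,"spin":0.0,"jaw":0.001},
  {"tx":0.0175,"ty":-0.0305,"tz":0.0,"spin":0.0,"jaw":0.001},
  {"tx":0.0175,"ty":-0.0305,"tz":0.0,"spin":0.0,"jaw":0.001},
  {"tx":0.0175,"ty":-0.0305,"tz":0.0,"spin":0.0,"jaw":0.001},
  {"tx":0.0,"ty":0.0,"tz":0.0,"spin":0.0,"jaw":0.001},
  {"tx":0.0,"ty":0.0,"tz":0.0,"spin":0.0,"jaw":0.001},
])

```text
time_s: 1.93
tool_pos: [545.8, -56.6, 241.4]
ee_rot: [[-0.933, 0.361, -0.002], [0.361, 0.933, 0.001], [0.002, 0.0, -1.0]]
wrist_force: [-0.5, 0.0, -0.4]
width: 1.0
grip_force: 0.0
```

Call:
drive_tool([
  {"tx":0.002,"ty":-0.003,"tz":-0.02,"spin":-0.03,"jaw":0.001},
  {"tx":0.0,"ty":0.0,"tz":-0.03,"spin":0.0,"jaw":0.001},
  {"tx":0.0,"ty":0.0,"tz":-0.03,"spin":0.0,"jaw":0.001},
  {"tx":0.0,"ty":0.0,"tz":-0.03,"spin":0.0,"jaw":0.001},
  {"tx":0.0,"ty":0.0,"tz":-0.02,"spin":0.0,"jaw":0.001},
  {"tx":0.0,"ty":0.0,"tz":0.0,"spin":0.0,"jaw":0.001},
  {"tx":0.0,"ty":0.0,"tz":0.0,"spin":0.0,"jaw":0.001},
])

```text
time_s: 2.52
tool_pos: [546.0, -56.6, 111.1]
ee_rot: [[-0.923, 0.384, -0.004], [0.384, 0.923, 0.001], [0.004, -0.0, -1.0]]
wrist_force: [0.4, 0.0, 0.7]
width: 0.9
grip_force: 0.0
```

```bash
python3 - <<'E'
from h import *
s=monitor.sense();print(s['tool_pos'])
im=capture("wrist")[:,:,::-1].copy();m=camera_model("wrist")
T=np.array(m['tool_from_camera']);print(T)
K=np.array([[m['fx'],0,m['cx']],[0,m['fy'],m['cy']],[0,0,1]])
# overlay predicted tray rims and finger axis hitting z=68 in wrist view
R=s['ee_rot'];p=s['tool_pos']
def pw(P):
    P=np.array(P,float).reshape(-1,3);t=(P-p)@R;c=(t-T[:3,3])@T[:3,:3]
    return cv2.projectPoints(c,np.zeros(3),np.zeros(3),K,m['D'])[0][:,0].astype(int),c[:,2]
c=np.array([597,56]);t=np.radians(np.arange(0,361,6))
for k in range(5):
    a=np.radians(-77+72*k);cc=c+100*np.array([np.cos(a),np.sin(a)])
    q,z=pw([[cc[0]+52*np.cos(x),cc[1]+52*np.sin(x),68] for x in t])
    if z.min()>20: cv2.polylines(im,[q.reshape(-1,1,2)],True,(0,255,0),1)
for z0 in(122-11,68,50):
    q,z=pw([p[0],p[1],z0]); cv2.circle(im,tuple(int(v) for v in q[0]),4,(255,0,255),1);print(z0,q,z)
cv2.imwrite("pics/wr1.png",im)
E
```

```text
[545.98437844 -56.57412078 111.10877208]
[[-6.09720509e-04 -9.65094878e-01 -2.61899798e-01  6.64833402e+01]
 [ 9.99999642e-01 -7.41904996e-04  4.05836208e-04 -8.05251481e-01]
 [-5.85975215e-04 -2.61899457e-01  9.65094985e-01 -1.31489942e+02]
 [ 0.00000000e+00  0.00000000e+00  0.00000000e+00  1.00000000e+00]]
111 [[283 271]] [144.41767384]
68 [[283 239]] [185.9619446]
50 [[283 229]] [203.35256957]
```

View pics/wr1.png

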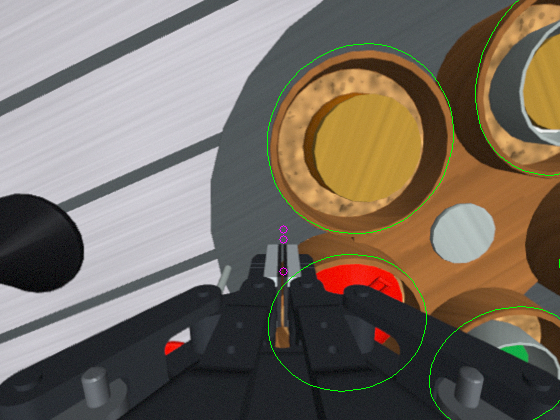

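The wrist view matches the predicted tray rims within a few pixels. The fingertips near (283,270) point at the notch between the amber jar's tray (360,140) and the funnel's tray. I'll nudge outward and descend.

Call:
drive_tool([
  {"tx":0.002,"ty":-0.003,"tz":0.0,"spin":0.0,"jaw":0.0},
  {"tx":0.0,"ty":0.0,"tz":0.0,"spin":0.0,"jaw":0.0},
  {"tx":0.0,"ty":0.0,"tz":0.0,"spin":0.0,"jaw":0.0},
])

```text
time_s: 2.82
tool_pos: [551.2, -61.5, 114.3]
ee_rot: [[-0.923, 0.386, 0.004], [0.386, 0.923, -0.001], [-0.004, 0.001, -1.0]]
wrist_force: [0.6, 0.2, 0.2]
width: 0.1
grip_force: 0.0
```

Call:
drive_tool([
  {"tx":0.0,"ty":0.0,"tz":-0.01,"spin":0.0,"jaw":0.0},
  {"tx":-0.001,"ty":0.0,"tz":-0.01,"spin":0.0,"jaw":0.0},
  {"tx":0.0,"ty":0.0,"tz":-0.01,"spin":0.0,"jaw":0.0},
  {"tx":0.0,"ty":0.0,"tz":-0.005,"spin":0.0,"jaw":0.0},
  {"tx":0.0,"ty":0.0,"tz":-0.005,"spin":0.0,"jaw":0.0},
  {"tx":0.0,"ty":0.0,"tz":-0.005,"spin":0.0,"jaw":0.0},
  {"tx":0.0,"ty":0.0,"tz":-0.005,"spin":0.0,"jaw":0.0},
  {"tx":0.0,"ty":0.0,"tz":0.0,"spin":0.0,"jaw":0.0},
  {"tx":0.0,"ty":0.0,"tz":0.0,"spin":0.0,"jaw":0.0},
])

```text
time_s: 3.57
tool_pos: [548.5, -61.0, 61.9]
ee_rot: [[-0.923, 0.386, -0.001], [0.386, 0.923, 0.0], [0.001, -0.0, -1.0]]
wrist_force: [-0.2, -0.4, -0.4]
width: 0.2
grip_force: 0.0
```

```bash
python3 - <<'E'
import numpy as np
a=np.radians(-112.5-2.5*np.arange(0,41));R=np.r_[126.6,124,122,np.full(38,121)]
P=np.round(np.c_[R*np.cos(a),R*np.sin(a)],1);d=np.diff(P,axis=0)/1000
print([tuple(x) for x in d.round(4).tolist()])
E
```

```text
[(-0.004, 0.0046), (-0.0039, 0.0042), (-0.0042, 0.0034), (-0.0045, 0.0027), (-0.0044, 0.003), (-0.0043, 0.0031), (-0.0041, 0.0033), (-0.0039, 0.0035), (-0.0039, 0.0036), (-0.0036, 0.0039), (-0.0035, 0.0039), (-0.0033, 0.0041), (-0.0031, 0.0043), (-0.003, 0.0044), (-0.0027, 0.0045), (-0.0025, 0.0046), (-0.0024, 0.0048), (-0.0021, 0.0048), (-0.0019, 0.0049), (-0.0017, 0.005), (-0.0015, 0.0051), (-0.0012, 0.0051), (-0.0011, 0.0052), (-0.0008, 0.0052), (-0.0005, 0.0053), (-0.0004, 0.0052), (-0.0001, 0.0053), (0.0001, 0.0053), (0.0004, 0.0052), (0.0005, 0.0053), (0.0008, 0.0052), (0.0011, 0.0052), (0.0012, 0.0051), (0.0015, 0.0051), (0.0017, 0.005), (0.0019, 0.0049), (0.0021, 0.0048), (0.0024, 0.0048), (0.0025, 0.0046), (0.0027, 0.0045)]
```

Call:
drive_tool([
  {"tx":-0.004,"ty":0.0046,"tz":0.0,"spin":-0.0436,"jaw":0.0},
  {"tx":-0.0039,"ty":0.0042,"tz":0.0,"spin":-0.0436,"jaw":0.0},
  {"tx":-0.0042,"ty":0.0034,"tz":0.0,"spin":-0.0436,"jaw":0.0},
  {"tx":-0.0045,"ty":0.0027,"tz":0.0,"spin":-0.0436,"jaw":0.0},
  {"tx":-0.0044,"ty":0.003,"tz":0.0,"spin":-0.0436,"jaw":0.0},
  {"tx":-0.0043,"ty":0.0031,"tz":0.0,"spin":-0.0436,"jaw":0.0},
  {"tx":-0.0041,"ty":0.0033,"tz":0.0,"spin":-0.0436,"jaw":0.0},
  {"tx":-0.0039,"ty":0.0035,"tz":0.0,"spin":-0.0436,"jaw":0.0},
  {"tx":-0.0039,"ty":0.0036,"tz":0.0,"spin":-0.0436,"jaw":0.0},
  {"tx":-0.0036,"ty":0.0039,"tz":0.0,"spin":-0.0436,"jaw":0.0},
  {"tx":0.0,"ty":0.0,"tz":0.0,"spin":0.0,"jaw":0.0},
])

```text
time_s: 4.48
tool_pos: [507.7, -25.4, 62.7]
ee_rot: [[-0.673, 0.739, 0.0], [0.739, 0.673, -0.0], [-0.0, 0.0, -1.0]]
wrist_force: [0.7, -0.2, 0.3]
width: 0.2
grip_force: 0.0
```

Call:
drive_tool([
  {"tx":-0.0035,"ty":0.0039,"tz":0.0,"spin":-0.0436,"jaw":0.0},
  {"tx":-0.0033,"ty":0.0041,"tz":0.0,"spin":-0.0436,"jaw":0.0},
  {"tx":-0.0031,"ty":0.0043,"tz":0.0,"spin":-0.0436,"jaw":0.0},
  {"tx":-0.003,"ty":0.0044,"tz":0.0,"spin":-0.0436,"jaw":0.0},
  {"tx":-0.0027,"ty":0.0045,"tz":0.0,"spin":-0.0436,"jaw":0.0},
  {"tx":-0.0025,"ty":0.0046,"tz":0.0,"spin":-0.0436,"jaw":0.0},
  {"tx":-0.0024,"ty":0.0048,"tz":0.0,"spin":-0.0436,"jaw":0.0},
  {"tx":-0.0021,"ty":0.0048,"tz":0.0,"spin":-0.0436,"jaw":0.0},
  {"tx":-0.0019,"ty":0.0049,"tz":0.0,"spin":-0.0436,"jaw":0.0},
  {"tx":-0.0017,"ty":0.005,"tz":0.0,"spin":-0.0436,"jaw":0.0},
  {"tx":-0.0015,"ty":0.0051,"tz":0.0,"spin":-0.0436,"jaw":0.0},
  {"tx":-0.0012,"ty":0.0051,"tz":0.0,"spin":-0.0436,"jaw":0.0},
  {"tx":-0.0011,"ty":0.0052,"tz":0.0,"spin":-0.0436,"jaw":0.0},
  {"tx":-0.0008,"ty":0.0052,"tz":0.0,"spin":-0.0436,"jaw":0.0},
  {"tx":-0.0005,"ty":0.0053,"tz":0.0,"spin":-0.0436,"jaw":0.0},
  {"tx":-0.0004,"ty":0.0052,"tz":0.0,"spin":-0.0436,"jaw":0.0},
  {"tx":-0.0001,"ty":0.0053,"tz":0.0,"spin":-0.0436,"jaw":0.0},
  {"tx":0.0,"ty":0.0,"tz":0.0,"spin":0.0,"jaw":0.0},
  {"tx":0.0,"ty":0.0,"tz":0.0,"spin":0.0,"jaw":0.0},
])

```text
time_s: 6.07
tool_pos: [476.6, 56.0, 62.6]
ee_rot: [[-0.0, 1.0, 0.001], [1.0, 0.0, -0.0], [-0.0, 0.001, -1.0]]
wrist_force: [0.4, 0.6, 0.3]
width: -0.1
grip_force: 0.0
```

```bash
python3 - <<'E'
from h import *
im=capture("top")[:,:,::-1]
cv2.imwrite("pics/top2.png",cv2.resize(im[110:260,180:350],None,fx=4,fy=4,interpolation=cv2.INTER_CUBIC))
E
```

```text
(no output)
```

View pics/top2.png

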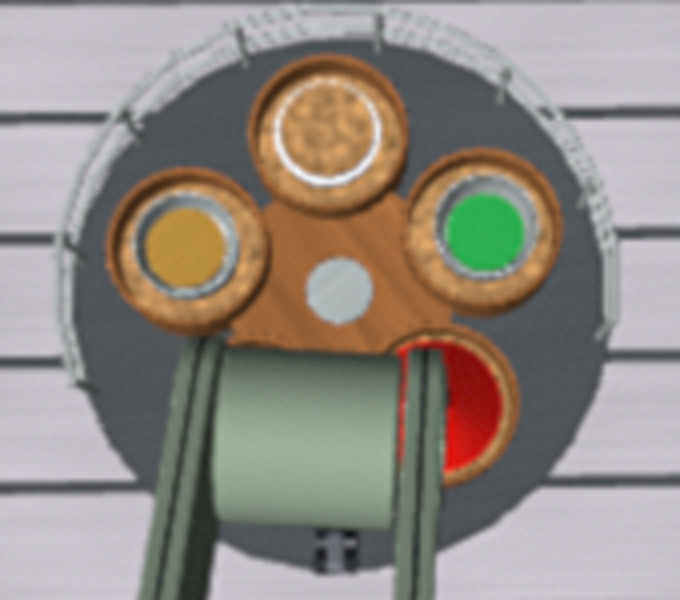

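The turntable followed the finger. In the crop the rims are cork (328,135), gold (187,249) and green (482,232), and the funnel is at lower right (440,405).

```bash
python3 - <<'E'
from h import *
c=np.array([596.8,55.9])
for (u,v),k in [((482,232),1),((328,135),2),((187,249),3)]:
    q=w((180+(u+.5)/4-.5,110+(v+.5)/4-.5),68)-c;print(np.hypot(*q),np.degrees(np.arctan2(q[1],q[0]))-72*k)
E
```

```text
98.82406673745166 -141.32444030390073
100.17893565099942 -140.48501447592884
100.48196361479822 -141.00861375496345
```

Funnel is at −141°, so 35° more: 14 rows.

Call:
drive_tool([
  {"tx":0.0001,"ty":0.0053,"tz":0.0,"spin":-0.0436,"jaw":0.0},
  {"tx":0.0004,"ty":0.0052,"tz":0.0,"spin":-0.0436,"jaw":0.0},
  {"tx":0.0005,"ty":0.0053,"tz":0.0,"spin":-0.0436,"jaw":0.0},
  {"tx":0.0008,"ty":0.0052,"tz":0.0,"spin":-0.0436,"jaw":0.0},
  {"tx":0.0011,"ty":0.0052,"tz":0.0,"spin":-0.0436,"jaw":0.0},
  {"tx":0.0012,"ty":0.0051,"tz":0.0,"spin":-0.0436,"jaw":0.0},
  {"tx":0.0015,"ty":0.0051,"tz":0.0,"spin":-0.0436,"jaw":0.0},
  {"tx":0.0017,"ty":0.005,"tz":0.0,"spin":-0.0436,"jaw":0.0},
  {"tx":0.0019,"ty":0.0049,"tz":0.0,"spin":-0.0436,"jaw":0.0},
  {"tx":0.0021,"ty":0.0048,"tz":0.0,"spin":-0.0436,"jaw":0.0},
  {"tx":0.0024,"ty":0.0048,"tz":0.0,"spin":-0.0436,"jaw":0.0},
  {"tx":0.0025,"ty":0.0046,"tz":0.0,"spin":-0.0436,"jaw":0.0},
  {"tx":0.0027,"ty":0.0045,"tz":0.0,"spin":-0.0436,"jaw":0.0},
  {"tx":0.0029,"ty":0.0044,"tz":0.0,"spin":-0.0436,"jaw":0.0},
  {"tx":0.0,"ty":0.0,"tz":0.0,"spin":0.0,"jaw":0.0},
  {"tx":0.0,"ty":0.0,"tz":0.0,"spin":0.0,"jaw":0.0},
])

```text
time_s: 7.45
tool_pos: [498.3, 125.2, 62.4]
ee_rot: [[0.573, 0.819, 0.001], [0.819, -0.573, -0.0], [0.0, 0.001, -1.0]]
wrist_force: [0.0, -0.8, -0.1]
width: 0.2
grip_force: 0.0
```

```bash
python3 - <<'E'
from h import *
im=capture("top")[:,:,::-1]
cv2.imwrite("pics/top3.png",cv2.resize(im[110:260,180:350],None,fx=4,fy=4,interpolation=cv2.INTER_CUBIC))
E
```

```text
(no output)
```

View pics/top3.png

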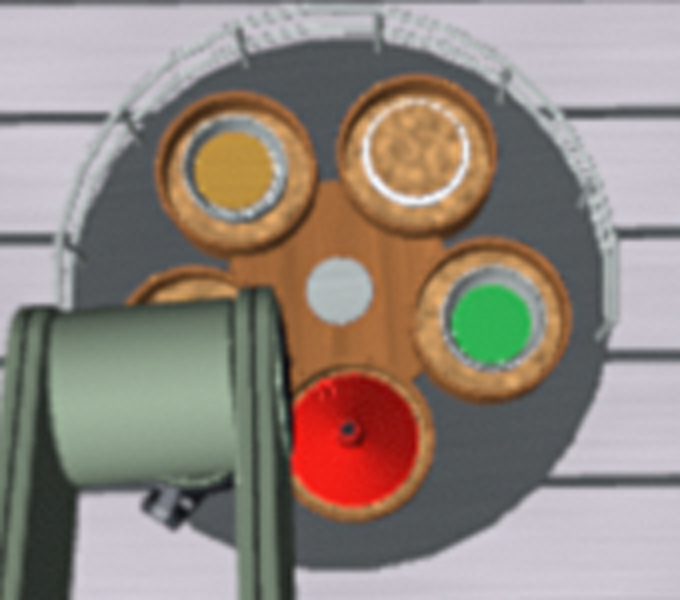

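The funnel is now at the front: tray rim about (353,443), spout (348,430). The rims are green (492,321), cork (417,158) and gold (236,173). I'll measure, then back out radially and lift.

```bash
python3 - <<'E'
from h import *
c=np.array([596.8,55.9])
for (u,v),k in [((492,321),1),((417,158),2),((236,173),3)]:
    q=w((180+(u+.5)/4-.5,110+(v+.5)/4-.5),68)-c;print(np.hypot(*q),np.degrees(np.arctan2(q[1],q[0]))-72*k)
E
```

```text
100.50625276448169 -175.27520035751223
98.49626500808375 -175.37595798884556
100.06446171409107 -174.99724899230273
```

Call:
drive_tool([
  {"tx":-0.003,"ty":0.001,"tz":0.0,"spin":0.0,"jaw":0.0},
  {"tx":-0.003,"ty":0.001,"tz":0.0,"spin":0.0,"jaw":0.0},
  {"tx":0.0,"ty":0.0,"tz":0.0,"spin":0.0,"jaw":0.0},
  {"tx":0.0,"ty":0.0,"tz":0.01,"spin":0.0,"jaw":0.0},
  {"tx":0.0,"ty":0.0,"tz":0.01,"spin":0.0,"jaw":0.0},
  {"tx":0.0,"ty":0.0,"tz":0.02,"spin":0.0,"jaw":0.0},
  {"tx":0.0,"ty":0.0,"tz":0.03,"spin":0.0,"jaw":0.0},
  {"tx":0.0,"ty":0.0,"tz":0.03,"spin":0.0,"jaw":0.0},
  {"tx":0.0,"ty":0.0,"tz":0.03,"spin":0.0,"jaw":0.0},
  {"tx":0.0,"ty":0.0,"tz":0.03,"spin":0.0,"jaw":0.0},
  {"tx":0.0,"ty":0.0,"tz":0.03,"spin":0.0,"jaw":0.0},
  {"tx":-0.02,"ty":0.02,"tz":0.0,"spin":0.0,"jaw":0.0},
  {"tx":-0.02,"ty":0.03,"tz":0.0,"spin":0.0,"jaw":0.0},
  {"tx":-0.02,"ty":0.03,"tz":0.0,"spin":0.0,"jaw":0.0},
  {"tx":0.0,"ty":0.03,"tz":0.0,"spin":0.0,"jaw":0.0},
  {"tx":0.0,"ty":0.03,"tz":0.0,"spin":0.0,"jaw":0.0},
  {"tx":0.0,"ty":0.0,"tz":0.0,"spin":0.0,"jaw":0.0},
  {"tx":0.0,"ty":0.0,"tz":0.0,"spin":0.0,"jaw":0.0},
])

```text
time_s: 9.0
tool_pos: [431.8, 268.6, 253.6]
ee_rot: [[0.572, 0.82, 0.002], [0.82, -0.572, 0.0], [0.001, 0.001, -1.0]]
wrist_force: [0.2, -0.1, 0.7]
width: 0.0
grip_force: 0.0
```

```bash
python3 - <<'E'
from h import *
im=capture("top")[:,:,::-1]
cv2.imwrite("pics/top4.png",cv2.resize(im[110:260,180:350],None,fx=4,fy=4,interpolation=cv2.INTER_CUBIC))
E
```

```text
(no output)
```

View pics/top4.png

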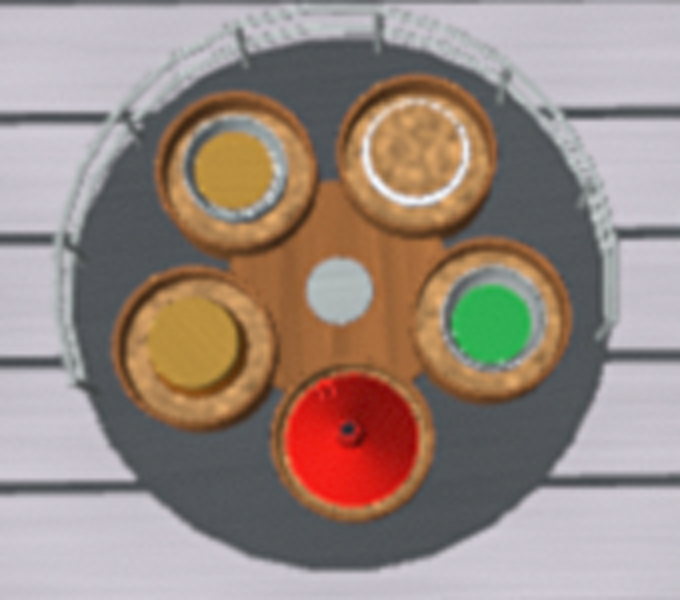

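The turntable stands as it was, with all five things upright in their trays. The funnel (mouth centre about (352,440)) is at about −175°, and the opening's middle is about −175.5°. The arm is clear of everything.

```bash
python3 -c "
from workcell import workorder
print(workorder.close_job())"
```

```text
the job is handed in; nothing more can be done
None
```

The red funnel's tray stands at rest in the middle of the guard's front opening, within about 1° by the top camera, and all five things are upright in their trays; the job is handed in, but the verdict was not shown to me.

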